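# Hold a filter module down on the sprung contact of a test jig

### The job

Take the filter module with the green band from the parking tray, set it into the well of the contact jig and press it straight down against the sprung contact until it sits fully down on the hard stops, firmly but without ramming it. Finish while still holding it there with your hand, pressing on the stops, so that it does not spring back up. Leave the other two modules, the screwdriver and the jar where they are.

Things in the scene. Friction and masses are not known exactly. Their poses are not given: they have to be found in the camera images.
- module_green_center (a point): Centre of the green filter module: an upright plain aluminium block, 60 (its x) x 36 (its y) x 80 mm high (its z), about 250 g (hidden, varies by a fifth), with a green band round it near the top and a green patch on its flat top. The point is half-way up, 40 mm above its underside. It starts standing loose on the tray. Either way round (half a turn about z) fits the jig.
- module_blue_center (a point): Centre of a like module with a blue band and patch, standing on the tray; leave it alone.
- module_orange_center (a point): Centre of a like module with an orange band and patch, standing on the tray; leave it alone.
- tray: Fixed parking tray, 130 (x) x 340 (y) mm, black rubber floor 5 mm above the table, grey rim 10 mm high. Origin: centre of its underside. The three modules stand on it in a row along its y, about 110 mm apart, in any order. The tray may be on the robot's left or right, the jig on the other side.
- jig: Fixed contact jig on the table: dark base plate 125 (x) x 105 (y) x 8 mm and on it a blue rectangular well, open at the top, with aluminium lips flaring outwards. Origin: centre of its underside, z up. The well is 63 (x) x 39 (y) mm inside, its straight walls end 34 mm and the flared lips 42 mm above the table; over the lips it measures about 80 x 56 mm.
- well_mouth (a point): Centre of the well's mouth, 40 mm above the table; axes as the jig's: the module's 60 mm side goes along x.
- stops: The hard stops: two fixed steel ledges in the well, at its two x ends, 14 mm wide, tops 16 mm above the table. Origin: same as the jig's. A module sitting on them has its underside 16 mm, its centre 56 mm and its top 96 mm above the table.
- plunger_top (a point): Centre of the top of the sprung brass contact (20 mm across) in the middle of the well: 28 mm above the table when free, 16 mm when the module is on the stops. A module that merely rests on it is held up, its centre at 68 mm.
- plunger (a joint): How far the sprung contact is pressed down, in m: 0 free, 0.012 when the module is on the stops. The spring pushes up with 4 N at 0 and 10 N at 0.012 (the module's own weight of about 2.5 N helps).
- screwdriver: Loose screwdriver with a red handle, lying on the table beyond the work, roughly crosswise; leave it alone.
- cap_jar: Loose glass jar with a black cap, 54 mm across, 70 mm high, standing beyond the work; origin at the centre of its underside; leave it alone.

How it is judged:
On the way, in this order (a step that is already met when the one before it is completed fails the run):
1. the green module is lifted off the tray (height (world z) of module_green_center above 0.075 m and contact force between module_green and tray below 0.05 N), for 0.1 s.
2. the green module is in the well and the sprung contact begins to give (horizontal distance between module_green_center and jig below 0.006 m and value of joint plunger above 0.003 m and contact force between module_green and plunger above 1 N).
At the end, for the whole second after the job is handed in: For the last second the fingers hold the green module down in the well: contact pressed in over 10.8 mm, module upright (0.04 rad), centred (4 mm), square (0.1 rad), on the hard stops with over 1.5 N; other modules moved under 20 mm, screwdriver and jar under 30 mm (value of joint plunger above 0.0108 m and z of module_green_center in the frame of jig below 0.0575 m and horizontal distance between module_green_center and jig below 0.004 m and angle between the x axis of module_green_center and the x axis of jig, either way round below 0.1 rad and angle between module_green_center's own z axis and vertical below 0.04 rad and contact force between module_green and stops above 1.5 N and contact force between module_green and plunger above 5 N and contact force between the fingers and module_green above 1 N and distance of each of module_blue_center, module_orange_center from where it was at the start of the episode below 0.02 m and distance of each of screwdriver, cap_jar from where it was at the start of the episode below 0.03 m); the arm keeps its last pose, push and grip.
It fails at once if the green module is rammed onto the hard stops (over 70 N) (contact force between module_green and stops above 70 N).
It fails at once if another module, the screwdriver or the jar is pushed away or knocked over (distance of any of module_blue_center, module_orange_center from where it was at the start of the episode above 0.02 m or distance of any of screwdriver, cap_jar from where it was at the start of the episode above 0.03 m).
It also fails if it takes over 48 s, if anything falls off the work surface, if the arm or the gripper's body presses on something with over 40 N, if the wrist force passes 120 N, or if a joint passes its speed limit or range.

### The arm

A 6-joint arm with a two-finger parallel gripper is mounted at the origin on the work surface. World frame = base frame: x ahead of the robot, y to its left, z up, the work surface at z = 0. Lengths are in m, angles in rad, forces in N, time in s.
With the tool pointing down it reaches from about 0.35 to 0.775 m from the base axis. Payload 7.3 kg.
Tool frame: the origin (TCP) lies at the very end of the fingers, on their centre line; the grasp point (between the pads) lies 19 mm behind it; z points along the fingers, y is the direction in which the jaws open and shut (so a half turn about z gives the same grasp; the last joint's range is limited). The gripper opens to 92 mm and grips with 3 to 60 N. Pads are 19 mm wide; open, the fingers measure 130 mm over their backs; the gripper's body (75 mm by 190 mm) begins 47 mm behind the grasp point.
Start: joints at [-1.284, 0.342, 1.524, -0, 1.275, -0.146], TCP at [0.22, -0.477, 0.227] pointing down, gripper open.
Joint ranges: [-2.53, 2.53], [-0.77, 2.02], [0.04, 2.7], [-1, 4.14], [0.28, 2.66], [-3.11, 3.11]. Speed limits (rad/s): [2.57, 2.57, 3.14, 3.14, 3.14, 3.14].

### API

Orientations are given as [roll, pitch, yaw] about the fixed x, y, z axes, in that order (R = Rz(yaw) Ry(pitch) Rx(roll)).
In Python, from cell import robot gives the robot as it stands.
- The arm moves only by the tool apply_moves, never from a script. Its argument "plan" is a list of rows, each an object of numbers: "tx", "ty", "tz": the shift along the tool's x, y, z in m; "yaw": the turn about the tool's z in rad; "grip": the opening, from -1 (shut) to 1 (fully open), so that 0 is half open. In form: [{"tx": .., "ty": .., "tz": .., "yaw": .., "grip": ..}, ...]. A call has 1 to 8 rows; each row is the pose to reach, as a shift and turn from the pose commanded when the call began, along the tool's axes at that moment; what a row does not reach only later rows make up. A row lasts 1/8 s, in which the tool goes at most 62.5 mm and 10.7 degrees, less where a joint would pass 70% of its speed; a pose out of reach is approached as far as the arm can. A call with a gripper value outside its range is refused whole. The fingers move at their own pace and stop on an object; "force" is the grip in N (left out, the last holds). Time passes only in rows, so rows that repeat a pose let the fingers close. It gives the time, the measured TCP pose, the force and the opening at its end, in the units of the state.
- robot.observe(): the state, without advancing time (a new reading comes with each control period).
- robot.read_camera(name): name is "scene" or "top" or "wrist"; returns (picture, depth): 400x640x3 uint8, red, green, blue; 400x640 float32, m along the optical axis (not along the pixel's ray), 0 where there is no reading.
- robot.get_calibration(name): a dict with "camera_matrix" (3x3 intrinsics, pixels), "R" (3x3) and "t" (3): a world point X has camera coordinates R X + t. Camera axes: x right, y down, z forward; pixel columns grow to the right and rows downward; lengths in m; the calibration is good to about 2 mm. A picture is of the moment at which its call begins: read the wrist's pose just before it. get_calibration takes no time and is no camera call; for the wrist camera it gives the pose at the moment of the call.
- robot.hand_in(): hands the job in, once; it reports no verdict.
Trained networks look in the newest picture that a camera, given by its name, has taken for a name from the list of things; names that differ only in an ending like _2 or _b are one class to them, and where a whole thing is asked for, a point or a joint stands for the part that bears it (a point fixed in the world has none). Each returns a list of dicts, best first, with "confidence" (0 to 1); they miss things now and then, are a little off and sometimes report something else, mostly with a low value. They report only what shows in the picture. A call takes as long as a camera call.
- robot.outline_of(label, camera): "region" (400x640 bool, what is visible of it) and "pixel" ([row, column] in pixels, amid what is visible of it).
- robot.tip_of(label, camera): "pixel" ([row, column] in pixels: a listed point, or the origin of a listed thing).
The state is a dict: "time": time; "qpos": joint angles; "qvel": joint speeds; "joint_efforts": joint torques, N m; "tool_pos": TCP position; "tool_rot": TCP orientation; "contact_force": force on the tool from outside, world axes, zero at the start; "torque": the same for the moment, N m; "opening": finger opening in m.
Only numpy, scipy, OpenCV 4.12 (cv2) and the standard library are available. Lean on these libraries where they do the work, as an engineer would, in place of code of your own. Each camera call takes 0.05 s, during which the arm holds its last target.

## Working session

There is one attempt and no reset: what is moved stays moved. The work goes in short steps, Python scripts to look and compute and a tool call to move; the robot and the scene stay as the last step left them, time stands still between calls to the robot, and variables do not carry over. Pictures are saved under pics/ and viewed, and the job is handed in when it is done.

Besides the shell and the picture viewer there is one more tool, called after ">>>" as name([rows], argument=value, ...), one row to a line, values as JSON. apply_moves: Moves the arm, as the interface text tells. Its arguments: {"type":"object","properties":{"plan":{"type":"array","items":{"type":"object","properties":{"tx":{"type":"number"},"ty":{"type":"number"},"tz":{"type":"number"},"yaw":{"type":"number"},"grip":{"type":"number"}}}},"force":{"type":"number"}},"required":["plan"]}

```bash
mkdir -p pics; ls; python3 - <<'E'
from cell import robot
import cv2,numpy as np
s=robot.observe(); print({k:np.round(v,3) for k,v in s.items()})
for c in ("scene","top"):
    p,d=robot.read_camera(c); cv2.imwrite(f"pics/{c}0.png",p[:,:,::-1]); np.savez(f"{c}0.npz",p=p,d=d)
    K=robot.get_calibration(c); print(c,{k:np.round(v,3).tolist() for k,v in K.items()})
E
```

```text
pics
{'time': np.float64(0.0), 'qpos': array([-1.284,  0.343,  1.525, -0.   ,  1.275, -0.146]), 'qvel': array([ 0.001,  0.001, -0.   ,  0.001, -0.001, -0.001]), 'joint_efforts': array([ 1.0000e-03, -4.3124e+01, -2.4422e+01,  7.2000e-02,  5.6000e-02,
       -0.0000e+00]), 'tool_pos': array([ 0.22 , -0.476,  0.226]), 'tool_rot': array([-3.14 , -0.   ,  0.433]), 'contact_force': array([ 0.798, -0.237, -0.165]), 'torque': array([-0.001,  0.047, -0.02 ]), 'opening': np.float64(0.092)}
scene {'camera_matrix': [[378.994, 0.0, 319.662], [0.0, 378.994, 195.691], [0.0, 0.0, 1.0]], 'R': [[-0.373, 0.928, 0.001], [0.56, 0.226, -0.797], [-0.74, -0.297, -0.604]], 't': [0.238, -0.288, 1.302]}
top {'camera_matrix': [[364.474, 0.0, 323.111], [0.0, 364.474, 198.773], [0.0, 0.0, 1.0]], 'R': [[0.003, -1.0, -0.013], [-0.998, -0.002, -0.056], [0.056, 0.013, -0.998]], 't': [0.014, 0.618, 0.787]}
```

View pics/scene0.png

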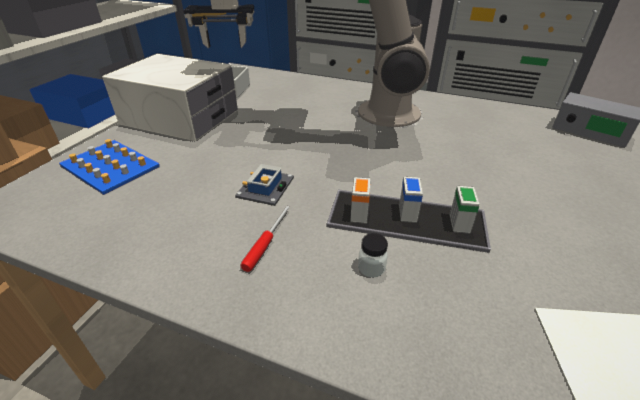

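View pics/top0.png

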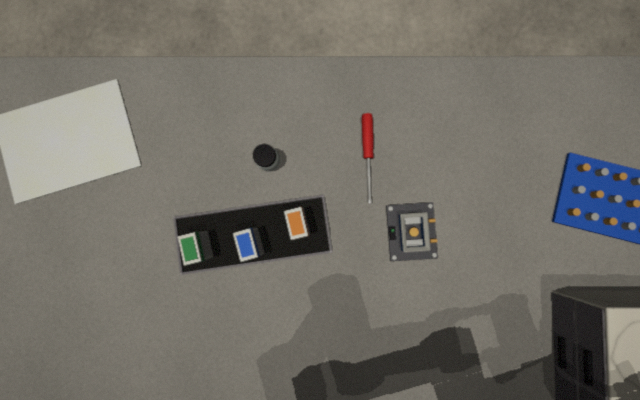

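```bash
cat > h.py <<'E'
from cell import robot
import cv2,numpy as np
def cal(c):
    K=robot.get_calibration(c); return K["camera_matrix"],np.array(K["R"]),np.array(K["t"])
def ray(c,r,col,z,k=None):
    K,R,t=k or cal(c); d=R.T@np.linalg.solve(K,[col,r,1.]); o=-R.T@t
    return o+d*(z-o[2])/d[2]
def cloud(c,d,k=None):
    K,R,t=k or cal(c); v,u=np.mgrid[:400,:640]; P=np.stack([u,v,np.ones_like(u)],-1)@np.linalg.inv(K).T*d[...,None]
    return (P-t)@R
E
python3 - <<'E'
from h import *
f=np.load("top0.npz"); p,d=f["p"],f["d"]; X=cloud("top",d)
hsv=cv2.cvtColor(p,cv2.COLOR_RGB2HSV)
for n in ("module_green_center","module_blue_center","module_orange_center","jig","tray","stops","cap_jar"):
    o=robot.outline_of(n,"top")
    if not o: print(n,None);continue
    g=o[0]["region"]&(d>0); z=X[g][:,2]
    print(n,round(o[0]["confidence"],2),o[0]["pixel"],"z",np.percentile(z,[5,50,95]).round(3))
    if "module" in n:
        q=X[g&(abs(X[...,2]-.085)<.008)]; q=q[:,:2]
        r=cv2.minAreaRect((q*1000).astype(np.float32)); print(" top rect",r,len(q))
    if n in("jig","tray"):
        q=X[g][:,:2]; print(cv2.minAreaRect((q*1000).astype(np.float32)))
for n in ("well_mouth","plunger_top","module_green_center","jig"):
    o=robot.tip_of(n,"top"); zz={"well_mouth":.04,"plunger_top":.028,"module_green_center":.045,"jig":0}[n]
    for a in o[:2]: print(n,a["confidence"],a["pixel"],ray("top",*a["pixel"],zz).round(4))
    robot.read_camera("scene")
    for a in robot.tip_of(n,"scene")[:1]: print("  scene",a["confidence"],a["pixel"],ray("scene",*a["pixel"],zz).round(4))
E
python3 -c "
import cv2;p=cv2.imread('pics/top0.png');cv2.imwrite('pics/z0.png',cv2.hconcat([cv2.resize(p[180:290,165:245],(400,550),interpolation=2),cv2.resize(p[190:270,385:443],(398,550),interpolation=2)]))"
```

```text
module_green_center 0.85 [246.6, 196.3] z [0.015 0.085 0.089]
 top rect ((513.8428344726562, 282.8442687988281), (59.687557220458984, 37.69231033325195), 13.944513320922852) 580
module_blue_center 0.75 [241.5, 248.8] z [0.024 0.086 0.089]
 top rect ((521.6793212890625, 170.4892120361328), (59.84133529663086, 36.841365814208984), 15.776975631713867) 557
module_orange_center 0.97 [222.6, 299.3] z [0.066 0.086 0.089]
 top rect ((565.8151245117188, 68.3469467163086), (59.00861740112305, 35.05170440673828), 13.864802360534668) 510
jig 0.78 [233.0, 413.2] z [0.006 0.01  0.041]
((547.1820068359375, -182.66015625), (130.42236328125, 109.78853607177734), 3.189892053604126)
tray 0.58 [230.9, 259.9] z [0.004 0.007 0.012]
((539.562744140625, 175.2711181640625), (131.87469482421875, 346.51910400390625), 8.723240852355957)
stops 0.75 [238.9, 413.9] z [0.014 0.017 0.02 ]
cap_jar 0.62 [156.1, 265.9] z [0.013 0.07  0.073]
well_mouth 0.59 [235.0, 416.5] [ 0.5397 -0.1837  0.04  ]
  scene 0.67 [175.7, 262.7] [ 0.5572 -0.181   0.04  ]
plunger_top 0.39 [233.8, 413.2] [ 0.5418 -0.1795  0.028 ]
  scene 0.51 [179.3, 261.3] [ 0.5571 -0.1861  0.028 ]
module_green_center 0.56 [246.9, 198.2] [0.5131 0.2801 0.045 ]
  scene 0.89 [208.5, 464.9] [0.5118 0.2851 0.045 ]
jig 0.88 [230.2, 411.1] [ 0.5487 -0.1815  0.    ]
  scene 0.67 [186.5, 266.3] [ 0.5457 -0.1811  0.    ]
```

View pics/z0.png

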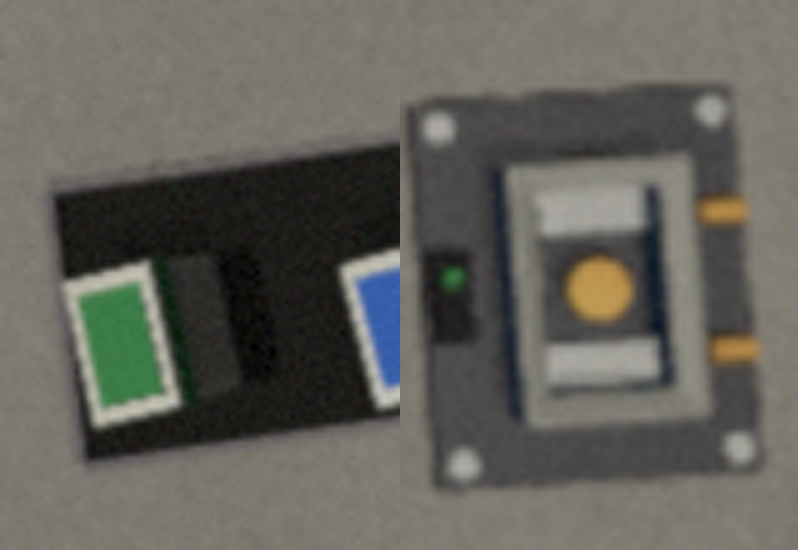

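```bash
cat >> h.py <<'E'
def go(x,y,z,yaw):
    s=robot.observe(); p=s["tool_pos"]; r=s["tool_rot"]; 
    cy,sy=np.cos(r[2]),np.sin(r[2]); dx,dy=x-p[0],y-p[1]
    print("t",round(s["time"],2),"pos",p.round(4),"rot",r.round(4),"f",s["contact_force"].round(2),"open",round(s["opening"],4))
    print("  tx %.4f ty %.4f tz %.4f yaw %.4f"%(cy*dx+sy*dy, sy*dx-cy*dy, p[2]-z, -(yaw-r[2])))
E
python3 - <<'E'
from h import *
K,R,t=cal("wrist"); print((-R.T@t).round(3),R.round(2).tolist(),K.round(1).tolist())
go(.547,-.1825,.25,.06)
go(.50,-.1825,.25,.06)
E
```

```text
[ 0.284 -0.446  0.384] [[0.42, -0.91, -0.0], [-0.88, -0.41, 0.26], [-0.24, -0.11, -0.97]] [[342.3, 0.0, 326.2], [0.0, 342.3, 201.4], [0.0, 0.0, 1.0]]
t 1.05 pos [ 0.2202 -0.4766  0.2267] rot [3.1415 0.     0.4328] f [0.31 0.14 0.23] open 0.0921
  tx 0.4200 ty -0.1299 tz -0.0233 yaw 0.3728
t 1.05 pos [ 0.2202 -0.4766  0.2267] rot [3.1415 0.     0.4328] f [0.31 0.14 0.23] open 0.0921
  tx 0.3773 ty -0.1496 tz -0.0233 yaw 0.3728
```

>>> apply_moves([
  {"tx": 0.055,"ty": -0.017,"tz": -0.003,"yaw": 0.05},
  {"tx": 0.11,"ty": -0.034,"tz": -0.006,"yaw": 0.1},
  {"tx": 0.165,"ty": -0.051,"tz": -0.009,"yaw": 0.15},
  {"tx": 0.22,"ty": -0.068,"tz": -0.012,"yaw": 0.2},
  {"tx": 0.275,"ty": -0.085,"tz": -0.015,"yaw": 0.25},
  {"tx": 0.33,"ty": -0.102,"tz": -0.018,"yaw": 0.3},
  {"tx": 0.38,"ty": -0.117,"tz": -0.021,"yaw": 0.34},
  {"tx": 0.42,"ty": -0.13,"tz": -0.023,"yaw": 0.373},
], force=40)

```text
schema error: expected keys tx, ty, tz, yaw, grip
```

```bash
python3 - <<'E'
from h import *
go(.547,-.1825,.25,.06)
k=cal("wrist"); p,d=robot.read_camera("wrist"); np.savez("w1.npz",p=p,d=d,K=k[0],R=k[1],t=k[2]); cv2.imwrite("pics/w1.png",p[:,:,::-1])
for n in ("well_mouth","plunger_top"):
    for a in robot.tip_of(n,"wrist")[:1]: print(n,a,ray("wrist",*a["pixel"],.04 if n[0]=="w" else .028,k))
go(.547,-.1825,.25,.06)
E
```

```text
t 1.05 pos [ 0.2202 -0.4766  0.2267] rot [3.1415 0.     0.4328] f [0.31 0.14 0.23] open 0.0921
  tx 0.4200 ty -0.1299 tz -0.0233 yaw 0.3728
t 1.2 pos [ 0.2202 -0.4766  0.2267] rot [3.1415 0.     0.4328] f [ 0.63  0.44 -0.49] open 0.092
  tx 0.4200 ty -0.1299 tz -0.0233 yaw 0.3728
```

View pics/w1.png

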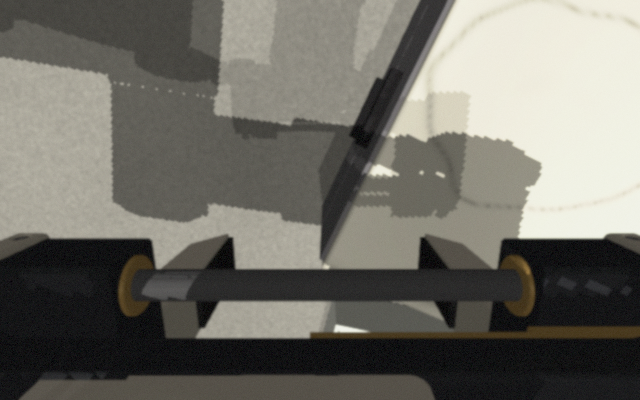

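```bash
python3 - <<'E'
from h import *
f=np.load("top0.npz"); X=cloud("top",f["d"]); q=X[(f["d"]>0)&(X[...,2]>.05)&(X[...,1]<-.3)]
print(np.percentile(q,[1,50,99],axis=0).round(3)); print((q[q[:,1]>q[:,1].max()-.02]).mean(0))
go(.52,-.1825,.25,.06)
E
```

```text
[[ 0.229 -0.587  0.052]
 [ 0.342 -0.488  0.141]
 [ 0.42  -0.476  0.162]]
[ 0.32886627 -0.48556851  0.11201937]
t 1.2 pos [ 0.2202 -0.4766  0.2267] rot [3.1415 0.     0.4328] f [ 0.63  0.44 -0.49] open 0.092
  tx 0.3955 ty -0.1412 tz -0.0233 yaw 0.3728
```

>>> apply_moves([
  {"tx": 0.05,"ty": -0.018,"tz": -0.01,"yaw": 0.05,"grip": 1},
  {"tx": 0.1,"ty": -0.035,"tz": -0.02,"yaw": 0.1,"grip": 1},
  {"tx": 0.15,"ty": -0.053,"tz": -0.023,"yaw": 0.15,"grip": 1},
  {"tx": 0.2,"ty": -0.071,"tz": -0.023,"yaw": 0.2,"grip": 1},
  {"tx": 0.25,"ty": -0.089,"tz": -0.023,"yaw": 0.25,"grip": 1},
  {"tx": 0.3,"ty": -0.107,"tz": -0.023,"yaw": 0.3,"grip": 1},
  {"tx": 0.35,"ty": -0.125,"tz": -0.023,"yaw": 0.34,"grip": 1},
  {"tx": 0.395,"ty": -0.141,"tz": -0.023,"yaw": 0.373,"grip": 1},
], force=40)

```text
time: 2.2
tool_pos: [0.5208, -0.1814, 0.2498]
tool_rot: [3.141, -0.0, 0.059]
contact_force: [0.5, -0.4, 0.9]
opening: 0.0918
```

```bash
python3 - <<'E'
from h import *
robot.read_camera("wrist");robot.read_camera("wrist")
go(.52,-.1825,.25,.06)
k=cal("wrist"); p,d=robot.read_camera("wrist"); np.savez("w1.npz",p=p,d=d,K=k[0],R=k[1],t=k[2]); cv2.imwrite("pics/w2.png",p[:,:,::-1])
for n in ("well_mouth","plunger_top"):
    for a in robot.tip_of(n,"wrist")[:1]: print(n,a,ray("wrist",*a["pixel"],.04 if n[0]=="w" else .028,k))
go(.52,-.1825,.25,.06)
E
```

```text
t 2.3 pos [ 0.5221 -0.1796  0.2494] rot [-3.1407e+00 -1.0000e-03  6.3900e-02] f [ 0.04 -0.47  0.22] open 0.0918
  tx -0.0023 ty 0.0027 tz -0.0006 yaw 0.0039
well_mouth {'pixel': [153.1, 332.0], 'confidence': 0.78} [ 0.5468497  -0.18279404  0.04      ]
plunger_top {'pixel': [154.0, 330.4], 'confidence': 0.65} [ 0.54428039 -0.18136726  0.028     ]
t 2.45 pos [ 0.5193 -0.1832  0.2495] rot [3.1413e+00 7.0000e-04 6.0500e-02] f [ 0.68 -0.31  0.17] open 0.0916
  tx 0.0008 ty -0.0006 tz -0.0005 yaw 0.0005
```

View pics/w2.png

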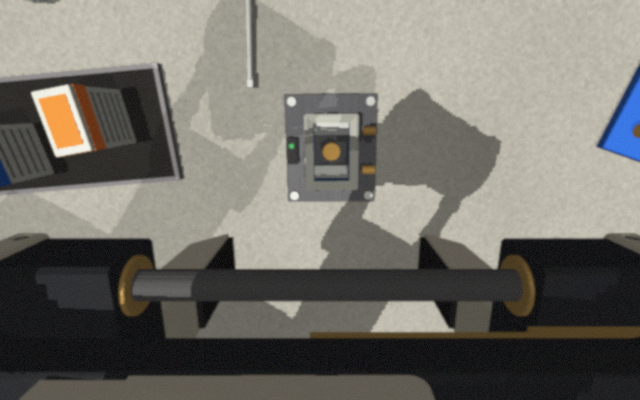

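```bash
cat > jig.py <<'E'
from h import *
import sys
k=cal("wrist"); p,d=robot.read_camera("wrist"); s=robot.observe(); print(s["time"],s["tool_pos"].round(4),s["qvel"].round(3))
k2=cal("wrist"); print("calib drift",(k2[2]-k[2]).round(4))
cv2.imwrite(sys.argv[1],p[:,:,::-1])
X=cloud("wrist",d,k)
c=np.array([.547,-.182]); near=(np.hypot(X[...,0]-c[0],X[...,1]-c[1])<.1)&(d>0)
m=near&(X[...,2]>.0045)&(X[...,2]<.012)
print("plate z",np.median(X[m][:,2]))
pl=near&(X[...,2]>.004)
q=(X[pl][:,:2]*1000).astype(np.float32); print("plate rect",cv2.minAreaRect(q))
lip=near&(X[...,2]>.037); q=(X[lip][:,:2]*1000).astype(np.float32); print("lip rect",cv2.minAreaRect(q),"z",np.percentile(X[lip][:,2],[50,95]))
hsv=cv2.cvtColor(p,cv2.COLOR_RGB2HSV)
g=near&(hsv[...,0]>12)&(hsv[...,0]<25)&(hsv[...,1]>130)&(np.hypot(X[...,0]-c[0],X[...,1]-c[1])<.02)
v,u=np.nonzero(g); print("gold",len(v),v.mean(),u.mean(),"ray",ray("wrist",v.mean(),u.mean(),.028,k).round(4),"depth",X[g].mean(0).round(4))
for n,z in (("well_mouth",.04),("plunger_top",.028)):
    for a in robot.tip_of(n,"wrist")[:1]: print(n,a,ray("wrist",*a["pixel"],z,k).round(4))
E
python3 jig.py pics/w3.png; python3 -c "
import cv2;p=cv2.imread('pics/w3.png');cv2.imwrite('pics/z3.png',cv2.resize(p[85:210,275:390],None,fx=4.5,fy=4.5,interpolation=2))"
```

```text
2.5 [ 0.519  -0.1836  0.2496] [-0.016 -0.006  0.001  0.002 -0.001  0.002]
calib drift [0.0001 0.     0.    ]
plate z 0.007439823638295133
plate rect ((547.0272216796875, -180.9645538330078), (124.7774658203125, 173.71661376953125), 3.2683844566345215)
lip rect ((546.7850952148438, -181.00747680664062), (80.15534973144531, 173.71678161621094), 3.4648990631103516) z [0.3387707 0.3600636]
gold 657 268.7153729071537 351.50228310502285 ray [ 0.4042 -0.2196  0.028 ] depth [ 0.5437 -0.1867  0.2299]
well_mouth {'pixel': [150.2, 328.2], 'confidence': 0.84} [ 0.5465 -0.1824  0.04  ]
plunger_top {'pixel': [148.6, 328.6], 'confidence': 0.81} [ 0.5469 -0.1829  0.028 ]
```

View pics/z3.png

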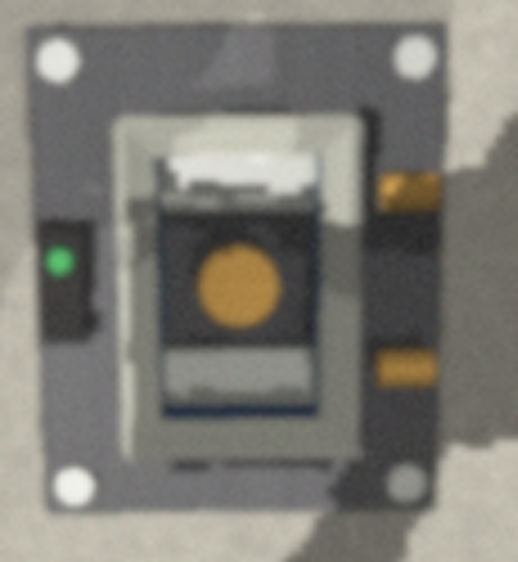

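```bash
sed -i 's/near=(np/near=(X[...,2]<.06)\&(np/' jig.py; python3 jig.py pics/w4.png
python3 - <<'E'
from h import *
go(.5138,.2828,.25,.243)
go(.500,.2828,.25,.243)
E
```

```text
2.65 [ 0.519  -0.1839  0.2499] [ 0.002 -0.003 -0.003  0.003  0.     0.   ]
calib drift [0.0001 0.0001 0.    ]
plate z 0.007449213599091913
plate rect ((546.8573608398438, -182.11114501953125), (125.10685729980469, 105.19475555419922), 3.930448055267334)
lip rect ((547.07275390625, -182.00015258789062), (81.2093734741211, 57.3117790222168), 3.3097856044769287) z [0.03903944 0.04102374]
gold 238 147.7310924369748 326.88235294117646 ray [ 0.5475 -0.1818  0.028 ] depth [ 0.5474 -0.1819  0.0272]
plunger_top {'pixel': [149.7, 329.0], 'confidence': 0.47} [ 0.5455 -0.1843  0.028 ]
t 2.75 pos [ 0.5192 -0.1837  0.2499] rot [ 3.1414e+00 -1.0000e-04  5.8400e-02] f [-0.23 -1.4   0.11] open 0.0918
  tx 0.0219 ty -0.4661 tz -0.0001 yaw -0.1846
t 2.75 pos [ 0.5192 -0.1837  0.2499] rot [ 3.1414e+00 -1.0000e-04  5.8400e-02] f [-0.23 -1.4   0.11] open 0.0918
  tx 0.0081 ty -0.4669 tz -0.0001 yaw -0.1846
```

>>> apply_moves([
  {"tx": 0.001,"ty": -0.058,"tz": 0,"yaw": -0.02,"grip": 1},
  {"tx": 0.002,"ty": -0.117,"tz": 0,"yaw": -0.045,"grip": 1},
  {"tx": 0.003,"ty": -0.175,"tz": 0,"yaw": -0.07,"grip": 1},
  {"tx": 0.004,"ty": -0.233,"tz": 0,"yaw": -0.09,"grip": 1},
  {"tx": 0.005,"ty": -0.292,"tz": 0,"yaw": -0.115,"grip": 1},
  {"tx": 0.006,"ty": -0.35,"tz": 0,"yaw": -0.14,"grip": 1},
  {"tx": 0.007,"ty": -0.408,"tz": 0,"yaw": -0.16,"grip": 1},
  {"tx": 0.008,"ty": -0.467,"tz": 0,"yaw": -0.185,"grip": 1},
])

```text
time: 3.75
tool_pos: [0.4997, 0.285, 0.2499]
tool_rot: [3.141, -0.001, 0.245]
contact_force: [0.9, 0.5, -0.0]
opening: 0.0918
```

>>> apply_moves([
  {"tx": 0,"ty": 0,"tz": 0,"yaw": 0,"grip": 1},
  {"tx": 0,"ty": 0,"tz": 0,"yaw": 0,"grip": 1},
  {"tx": 0,"ty": 0,"tz": 0,"yaw": 0,"grip": 1},
])

```text
time: 4.12
tool_pos: [0.5001, 0.2822, 0.2498]
tool_rot: [3.141, -0.0, 0.243]
contact_force: [-0.4, 0.1, 0.0]
opening: 0.092
```

```bash
cat > grn.py <<'E'
from h import *
import sys
k=cal("wrist"); p,d=robot.read_camera("wrist")
cv2.imwrite(sys.argv[1],p[:,:,::-1]); X=cloud("wrist",d,k)
o=robot.outline_of("module_green_center","wrist")
for a in o[:2]:
    g=a["region"]&(d>0); t=g&(abs(X[...,2]-.085)<.006)
    print(a["confidence"],a["pixel"],"z",np.percentile(X[g][:,2],[5,50,95]).round(4),"rect",cv2.minAreaRect((X[t][:,:2]*1000).astype(np.float32)),t.sum())
hsv=cv2.cvtColor(p,cv2.COLOR_RGB2HSV); m=((hsv[...,0]>45)&(hsv[...,0]<85)&(hsv[...,1]>90)&(abs(X[...,2]-.085)<.003)).astype(np.uint8)
n,l,st,ce=cv2.connectedComponentsWithStats(m); i=1+st[1:,4].argmax(); P=X[l==i]; print("patch",P.mean(0).round(4),cv2.minAreaRect((P[:,:2]*1000).astype(np.float32)))
c=ce[i]; print("ray",ray("wrist",c[1],c[0],.085,k).round(4))
go(.5138,.2828,.25,.243)
E
python3 grn.py pics/w5.png
```

```text
0.79 [164.8, 328.6] z [0.0673 0.0846 0.0859] rect ((513.8646240234375, 283.31201171875), (60.07612228393555, 36.10593795776367), 13.604630470275879) 2303
patch [0.5137 0.2832 0.085 ] ((513.3395385742188, 283.40869140625), (43.805206298828125, 23.92792320251465), 14.50324535369873)
ray [0.5139 0.2832 0.085 ]
t 4.22 pos [0.5002 0.2824 0.2499] rot [ 3.1414e+00 -2.0000e-04  2.4260e-01] f [ 0.06 -0.36 -0.19] open 0.0917
  tx 0.0133 ty 0.0028 tz -0.0001 yaw -0.0004
```

View pics/w5.png

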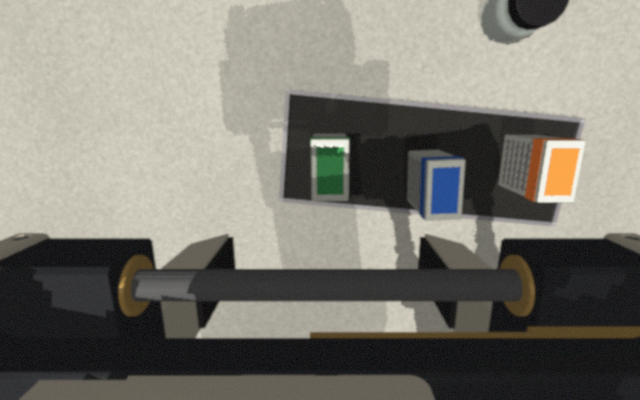

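>>> apply_moves([
  {"tx": 0.0135,"ty": 0.0025,"tz": 0.02,"yaw": 0,"grip": 1},
  {"tx": 0.0135,"ty": 0.0025,"tz": 0.07,"yaw": 0,"grip": 1},
  {"tx": 0.0135,"ty": 0.0025,"tz": 0.12,"yaw": 0,"grip": 1},
  {"tx": 0.0135,"ty": 0.0025,"tz": 0.16,"yaw": 0,"grip": 1},
  {"tx": 0.0135,"ty": 0.0025,"tz": 0.19,"yaw": 0,"grip": 1},
  {"tx": 0.0135,"ty": 0.0025,"tz": 0.206,"yaw": 0,"grip": 1},
  {"tx": 0.0135,"ty": 0.0025,"tz": 0.206,"yaw": 0,"grip": 1},
  {"tx": 0.0135,"ty": 0.0025,"tz": 0.206,"yaw": 0,"grip": 1},
])

```text
time: 5.22
tool_pos: [0.5144, 0.2847, 0.0447]
tool_rot: [-3.141, -0.002, 0.245]
contact_force: [0.5, 0.7, -0.5]
opening: 0.092
```

```bash
python3 - <<'E'
from h import *
go(.5138,.2833,.044,.2425)
E
```

```text
t 5.22 pos [0.5144 0.2847 0.0447] rot [-3.1414e+00 -2.1000e-03  2.4460e-01] f [ 0.47  0.72 -0.55] open 0.092
  tx -0.0009 ty 0.0012 tz 0.0007 yaw 0.0021
```

>>> apply_moves([
  {"tx": 0,"ty": 0,"tz": 0,"yaw": 0,"grip": 0.2},
  {"tx": 0,"ty": 0,"tz": 0,"yaw": 0,"grip": 0},
  {"tx": 0,"ty": 0,"tz": 0,"yaw": 0,"grip": -0.4},
  {"tx": 0,"ty": 0,"tz": 0,"yaw": 0,"grip": -0.8},
  {"tx": 0,"ty": 0,"tz": 0,"yaw": 0,"grip": -1},
  {"tx": 0,"ty": 0,"tz": 0,"yaw": 0,"grip": -1},
  {"tx": 0,"ty": 0,"tz": 0,"yaw": 0,"grip": -1},
  {"tx": 0,"ty": 0,"tz": 0,"yaw": 0,"grip": -1},
], force=40)

```text
time: 6.22
tool_pos: [0.5135, 0.2843, 0.0437]
tool_rot: [3.141, 0.0, 0.245]
contact_force: [0.1, -1.8, -0.2]
opening: 0.0359
```

```bash
python3 - <<'E'
from h import *
go(.5138,.2833,.044,.2425)
E
```

```text
t 6.22 pos [0.5135 0.2843 0.0437] rot [3.1412e+00 1.0000e-04 2.4480e-01] f [ 0.14 -1.8  -0.25] open 0.0359
  tx 0.0000 ty 0.0011 tz -0.0003 yaw 0.0023
```

>>> apply_moves([
  {"tx": 0,"ty": 0,"tz": -0.01,"yaw": 0,"grip": -1},
  {"tx": 0,"ty": 0,"tz": -0.03,"yaw": 0,"grip": -1},
  {"tx": 0,"ty": 0,"tz": -0.055,"yaw": 0,"grip": -1},
  {"tx": 0,"ty": 0,"tz": -0.08,"yaw": 0,"grip": -1},
  {"tx": 0,"ty": 0,"tz": -0.105,"yaw": 0,"grip": -1},
  {"tx": 0,"ty": 0,"tz": -0.13,"yaw": 0,"grip": -1},
  {"tx": 0,"ty": 0,"tz": -0.13,"yaw": 0,"grip": -1},
])

```text
time: 7.1
tool_pos: [0.5143, 0.2851, 0.1758]
tool_rot: [-3.141, -0.004, 0.245]
contact_force: [-0.9, 0.8, -3.1]
opening: 0.0361
```

```bash
python3 - <<'E'
from h import *
go(.547,-.182,.174,.062)
E
```

```text
t 7.1 pos [0.5143 0.2851 0.1758] rot [-3.1409 -0.0043  0.245 ] f [-0.87  0.79 -3.15] open 0.0361
  tx -0.0815 ty 0.4611 tz 0.0018 yaw 0.1830
```

>>> apply_moves([
  {"tx": -0.005,"ty": 0.03,"tz": 0,"yaw": 0.015,"grip": -1},
  {"tx": -0.015,"ty": 0.085,"tz": 0,"yaw": 0.035,"grip": -1},
  {"tx": -0.026,"ty": 0.145,"tz": 0,"yaw": 0.06,"grip": -1},
  {"tx": -0.036,"ty": 0.205,"tz": 0,"yaw": 0.085,"grip": -1},
  {"tx": -0.047,"ty": 0.265,"tz": 0,"yaw": 0.11,"grip": -1},
  {"tx": -0.057,"ty": 0.325,"tz": 0,"yaw": 0.135,"grip": -1},
  {"tx": -0.067,"ty": 0.38,"tz": 0,"yaw": 0.155,"grip": -1},
  {"tx": -0.076,"ty": 0.43,"tz": 0,"yaw": 0.17,"grip": -1},
])

```text
time: 8.1
tool_pos: [0.5431, -0.1528, 0.1723]
tool_rot: [-3.14, 0.002, 0.074]
contact_force: [1.1, 0.3, -2.3]
opening: 0.0357
```

>>> apply_moves([
  {"tx": 0,"ty": 0,"tz": 0,"yaw": 0,"grip": -1},
  {"tx": 0,"ty": 0,"tz": 0,"yaw": 0,"grip": -1},
  {"tx": 0,"ty": 0,"tz": 0,"yaw": 0,"grip": -1},
  {"tx": 0,"ty": 0,"tz": 0,"yaw": 0,"grip": -1},
])

```text
time: 8.6
tool_pos: [0.5439, -0.1499, 0.1737]
tool_rot: [-3.141, 0.0, 0.077]
contact_force: [0.2, 0.2, -2.8]
opening: 0.0359
```

```bash
python3 - <<'E'
from h import *
go(.547,-.182,.13,.062)
k=cal("wrist"); p,d=robot.read_camera("wrist"); cv2.imwrite("pics/w6.png",p[:,:,::-1]); X=cloud("wrist",d,k)
o=robot.outline_of("module_green_center","wrist")
for a in o[:2]:
    g=a["region"]&(d>0); print(a["confidence"],a["pixel"],np.percentile(X[g],[2,50,98],axis=0).round(4).tolist())
    t=g&(X[...,2]>np.percentile(X[g][:,2],90)-.008); print(cv2.minAreaRect((X[t][:,:2]*1000).astype(np.float32)))
go(.547,-.182,.13,.062)
E
```

```text
t 8.6 pos [ 0.5439 -0.1499  0.1737] rot [-3.1415e+00  2.0000e-04  7.6500e-02] f [ 0.25  0.22 -2.79] open 0.0359
  tx 0.0006 ty 0.0323 tz 0.0437 yaw 0.0145
0.7 [240.6, 323.3] [[0.5306, -0.165, 0.1467], [0.5666, -0.1477, 0.2142], [0.5746, -0.1304, 0.2159]]
((551.3433227539062, -148.26339721679688), (45.52460861206055, 36.459163665771484), 4.295200824737549)
t 8.7 pos [ 0.544  -0.1502  0.1738] rot [ 3.1415e+00 -1.0000e-04  7.6100e-02] f [ 0.14 -0.11 -2.18] open 0.0357
  tx 0.0005 ty 0.0319 tz 0.0438 yaw 0.0141
```

View pics/w6.png

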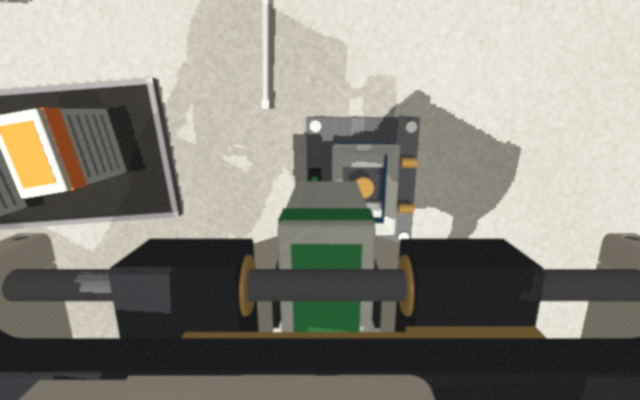

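>>> apply_moves([
  {"tx": 0.0005,"ty": 0.012,"tz": 0.01,"yaw": 0.007,"grip": -1},
  {"tx": 0.0005,"ty": 0.025,"tz": 0.025,"yaw": 0.014,"grip": -1},
  {"tx": 0.0005,"ty": 0.032,"tz": 0.045,"yaw": 0.014,"grip": -1},
  {"tx": 0.0005,"ty": 0.032,"tz": 0.06,"yaw": 0.014,"grip": -1},
  {"tx": 0.0005,"ty": 0.032,"tz": 0.07,"yaw": 0.014,"grip": -1},
  {"tx": 0.0005,"ty": 0.032,"tz": 0.07,"yaw": 0.014,"grip": -1},
  {"tx": 0.0005,"ty": 0.032,"tz": 0.07,"yaw": 0.014,"grip": -1},
  {"tx": 0.0005,"ty": 0.032,"tz": 0.07,"yaw": 0.014,"grip": -1},
])

```text
time: 9.7
tool_pos: [0.5473, -0.183, 0.1045]
tool_rot: [3.141, -0.001, 0.061]
contact_force: [0.3, -0.0, -2.1]
opening: 0.0359
```

```bash
cat > chk.py <<'E'
from h import *
import sys
k=cal("wrist"); p,d=robot.read_camera("wrist"); cv2.imwrite(sys.argv[1],p[:,:,::-1]); X=cloud("wrist",d,k)
s=robot.observe(); tp=s["tool_pos"]
c=np.array([.547,-.182]); a=.062
L=(X[...,:2]-c)@np.array([[np.cos(a),-np.sin(a)],[np.sin(a),np.cos(a)]])
v=np.mgrid[:400,:640][0]
vis=(d>0)&(v<236)
# jig plate + lip in the picture
m=vis&(abs(X[...,2]-.0075)<.003)&(abs(L[...,0])<.075)&(abs(L[...,1])<.065)
print("plate extents jigframe",np.percentile(L[m],[.5,99.5],axis=0).round(4).tolist())
m=vis&(abs(X[...,2]-.0405)<.002)&(abs(L[...,0])<.05)&(abs(L[...,1])<.04)
print("lip extents",m.sum(),np.percentile(L[m],[1,99],axis=0).round(4).tolist() if m.sum() else None)
zt=tp[2]+.041
m=(d>0)&(abs(X[...,2]-zt)<.004)&(abs(L[...,1])<.022)&(abs(L[...,0])<.034)
hsv=cv2.cvtColor(p,cv2.COLOR_RGB2HSV)
q=L[m]; f=q[q[:,0]>.015]; print("module top z",np.median(X[m][:,2]).round(4),"x max",np.percentile(q[:,0],99).round(4),"y",np.percentile(f[:,1],[1,99]).round(4),f.shape)
ff=vis&(abs(L[...,1])<.015)&(X[...,2]<zt-.008)&(X[...,2]>zt-.055)&(L[...,0]>.02)&(L[...,0]<.04)
if ff.sum()>20:print("front face slope",np.polyfit(X[ff][:,2],L[ff][:,0],1).round(4),ff.sum())
go(.547,-.182,.07,.062)
E
python3 chk.py pics/w7.png
python3 - <<'E'
from h import *
p,d=robot.read_camera("scene"); cv2.imwrite("pics/s1.png",cv2.resize(p[110:260,180:380,::-1],(800,600),interpolation=2))
E
```

```text
plate extents jigframe [[-0.0246, -0.052], [0.0624, 0.052]]
lip extents 937 [[0.0083, -0.0282], [0.0406, 0.0283]]
module top z 0.1455 x max 0.0297 y [-0.0175  0.0173] (3981, 2)
front face slope [0.0074 0.0289] 1870
t 9.75 pos [ 0.5472 -0.183   0.1044] rot [ 3.1408e+00 -1.2000e-03  6.1100e-02] f [-0.63  0.93 -3.13] open 0.0361
  tx -0.0001 ty -0.0010 tz 0.0344 yaw -0.0009
```

View pics/w7.png

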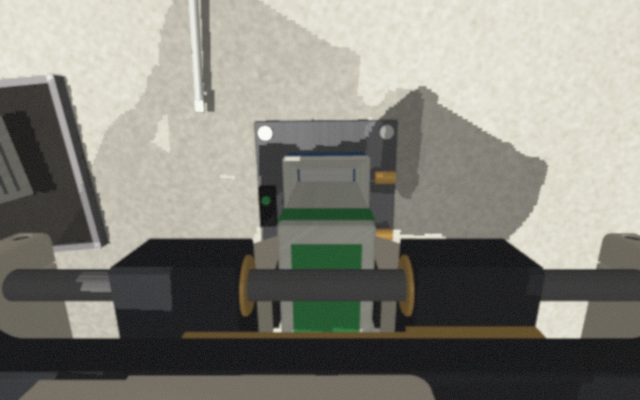

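View pics/s1.png

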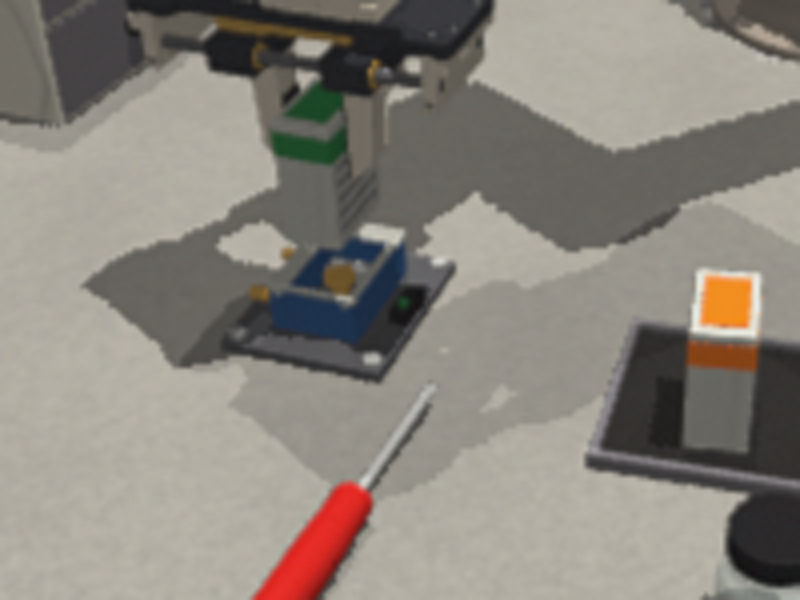

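>>> apply_moves([
  {"tx": 0,"ty": 0,"tz": 0.008,"yaw": 0,"grip": -1},
  {"tx": 0,"ty": 0,"tz": 0.016,"yaw": 0,"grip": -1},
  {"tx": 0,"ty": 0,"tz": 0.022,"yaw": 0,"grip": -1},
  {"tx": 0,"ty": 0,"tz": 0.028,"yaw": 0,"grip": -1},
  {"tx": 0,"ty": 0,"tz": 0.032,"yaw": 0,"grip": -1},
  {"tx": 0,"ty": 0,"tz": 0.034,"yaw": 0,"grip": -1},
  {"tx": 0,"ty": 0,"tz": 0.034,"yaw": 0,"grip": -1},
  {"tx": 0,"ty": 0,"tz": 0.034,"yaw": 0,"grip": -1},
], force=50)

```text
time: 10.8
tool_pos: [0.547, -0.183, 0.0699]
tool_rot: [3.141, -0.0, 0.061]
contact_force: [0.3, 0.8, -3.4]
opening: 0.0359
```

```bash
python3 chk.py pics/w8.png
```

```text
plate extents jigframe [[-0.0128, -0.0519], [0.0625, 0.0519]]
lip extents 1345 [[0.0105, -0.0284], [0.0405, 0.0284]]
module top z 0.111 x max 0.0295 y [-0.0175  0.0173] (3905, 2)
front face slope [0.0084 0.0288] 1887
t 10.85 pos [ 0.547 -0.183  0.07 ] rot [ 3.1413e+00 -5.0000e-04  6.0800e-02] f [-0.32 -1.06 -3.01] open 0.0356
  tx 0.0001 ty -0.0010 tz -0.0000 yaw -0.0012
```

>>> apply_moves([
  {"tx": 0,"ty": 0,"tz": 0.002,"yaw": 0,"grip": -1},
  {"tx": 0,"ty": 0,"tz": 0.004,"yaw": 0,"grip": -1},
  {"tx": 0,"ty": 0,"tz": 0.006,"yaw": 0,"grip": -1},
  {"tx": 0,"ty": 0,"tz": 0.008,"yaw": 0,"grip": -1},
  {"tx": 0,"ty": 0,"tz": 0.009,"yaw": 0,"grip": -1},
  {"tx": 0,"ty": 0,"tz": 0.01,"yaw": 0,"grip": -1},
  {"tx": 0,"ty": 0,"tz": 0.01,"yaw": 0,"grip": -1},
])

```text
time: 11.72
tool_pos: [0.5469, -0.183, 0.0599]
tool_rot: [3.141, -0.0, 0.061]
contact_force: [-2.1, 0.6, 3.7]
opening: 0.0361
```

```bash
python3 chk.py pics/w9.png
```

```text
plate extents jigframe [[-0.0089, -0.0519], [0.0622, 0.0519]]
lip extents 1519 [[0.0043, -0.0283], [0.0404, 0.0282]]
module top z 0.1009 x max 0.0294 y [-0.0175  0.0173] (3906, 2)
front face slope [0.009  0.0288] 1875
t 11.78 pos [ 0.5469 -0.183   0.0599] rot [ 3.1414e+00 -3.0000e-04  6.0800e-02] f [-0.61  0.69  4.06] open 0.0358
  tx 0.0001 ty -0.0010 tz -0.0101 yaw -0.0012
```

>>> apply_moves([
  {"tx": 0,"ty": 0,"tz": 0.001,"yaw": 0,"grip": -1},
  {"tx": 0,"ty": 0,"tz": 0.002,"yaw": 0,"grip": -1},
  {"tx": 0,"ty": 0,"tz": 0.003,"yaw": 0,"grip": -1},
  {"tx": 0,"ty": 0,"tz": 0.004,"yaw": 0,"grip": -1},
  {"tx": 0,"ty": 0,"tz": 0.0045,"yaw": 0,"grip": -1},
  {"tx": 0,"ty": 0,"tz": 0.005,"yaw": 0,"grip": -1},
  {"tx": 0,"ty": 0,"tz": 0.005,"yaw": 0,"grip": -1},
])

```text
time: 12.65
tool_pos: [0.547, -0.183, 0.055]
tool_rot: [3.141, -0.0, 0.061]
contact_force: [-1.5, 1.3, 6.5]
opening: 0.0358
```

```bash
python3 chk.py pics/w10.png
```

```text
plate extents jigframe [[-0.0072, -0.0519], [0.0624, 0.0519]]
lip extents 1643 [[0.0057, -0.0283], [0.0406, 0.0283]]
module top z 0.096 x max 0.0295 y [-0.0175  0.0173] (3898, 2)
front face slope [-0.0029  0.0297] 1893
t 12.7 pos [ 0.547 -0.183  0.055] rot [ 3.1413e+00 -4.0000e-04  6.0800e-02] f [-0.79  0.59  6.67] open 0.036
  tx 0.0001 ty -0.0010 tz -0.0150 yaw -0.0012
```

>>> apply_moves([
  {"tx": 0,"ty": 0,"tz": 0.0003,"yaw": 0,"grip": -1},
  {"tx": 0,"ty": 0,"tz": 0.0006,"yaw": 0,"grip": -1},
  {"tx": 0,"ty": 0,"tz": 0.001,"yaw": 0,"grip": -1},
  {"tx": 0,"ty": 0,"tz": 0.001,"yaw": 0,"grip": -1},
])

```text
time: 13.2
tool_pos: [0.547, -0.183, 0.0546]
tool_rot: [3.141, -0.001, 0.061]
contact_force: [-3.2, 1.0, 11.5]
opening: 0.0357
```

```bash
python3 chk.py pics/w11.png
```

```text
plate extents jigframe [[-0.007, -0.0518], [0.0624, 0.0519]]
lip extents 1648 [[0.0055, -0.0283], [0.0406, 0.0283]]
module top z 0.0957 x max 0.0295 y [-0.0175  0.0173] (3910, 2)
front face slope [-0.021   0.0311] 1920
t 13.25 pos [ 0.547  -0.183   0.0546] rot [ 3.1412e+00 -7.0000e-04  6.0800e-02] f [-3.17  1.79 11.18] open 0.0357
  tx 0.0001 ty -0.0010 tz -0.0154 yaw -0.0012
```

>>> apply_moves([
  {"tx": 0,"ty": 0,"tz": 0.0003,"yaw": 0,"grip": -1},
  {"tx": 0,"ty": 0,"tz": 0.0006,"yaw": 0,"grip": -1},
  {"tx": 0,"ty": 0,"tz": 0.001,"yaw": 0,"grip": -1},
  {"tx": 0,"ty": 0,"tz": 0.001,"yaw": 0,"grip": -1},
  {"tx": 0,"ty": 0,"tz": 0.001,"yaw": 0,"grip": -1},
  {"tx": 0,"ty": 0,"tz": 0.001,"yaw": 0,"grip": -1},
])

```text
time: 14.0
tool_pos: [0.547, -0.183, 0.0546]
tool_rot: [3.141, -0.001, 0.061]
contact_force: [-5.0, 2.6, 18.7]
opening: 0.0355
```

```bash
sed -i 's/zt-.055/zt-.046/' chk.py; python3 chk.py pics/w12.png; python3 - <<'E'
from h import *
p,d=robot.read_camera("scene"); cv2.imwrite("pics/s2.png",cv2.resize(p[110:260,180:380,::-1],(800,600),interpolation=2))
s=robot.observe(); print(s["contact_force"],s["torque"],s["qvel"].round(3))
E
```

```text
plate extents jigframe [[-0.007, -0.0519], [0.0625, 0.0519]]
lip extents 1628 [[0.0059, -0.0283], [0.0407, 0.0283]]
module top z 0.0957 x max 0.0295 y [-0.0175  0.0173] (3916, 2)
front face slope [0.0113 0.0287] 1630
t 14.05 pos [ 0.547  -0.183   0.0546] rot [ 3.1409e+00 -1.1000e-03  6.0900e-02] f [-4.91  2.86 18.4 ] open 0.0359
  tx 0.0000 ty -0.0010 tz -0.0154 yaw -0.0011
[-4.97910938  2.05619526 18.28228824] [0.6506435  1.09009601 0.01752189] [ 0.001  0.002  0.002 -0.002  0.     0.001]
```

View pics/s2.png

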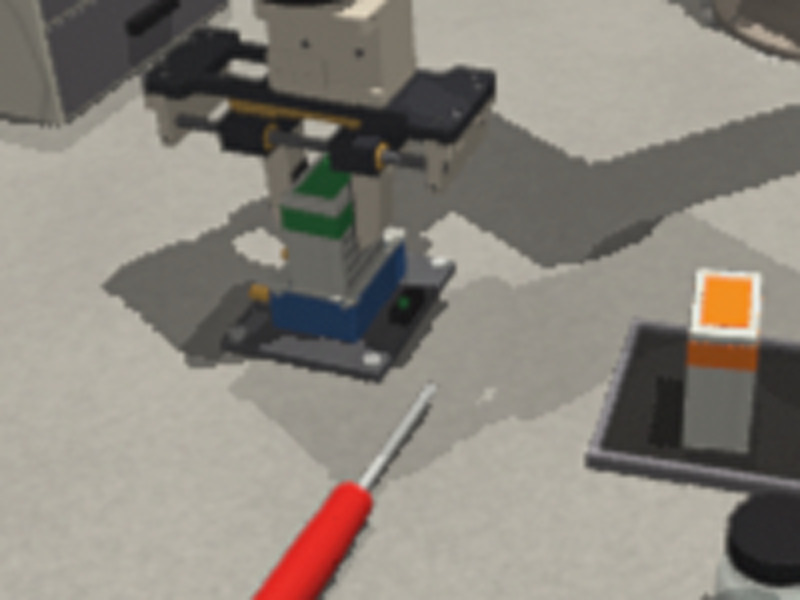

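View pics/w12.png

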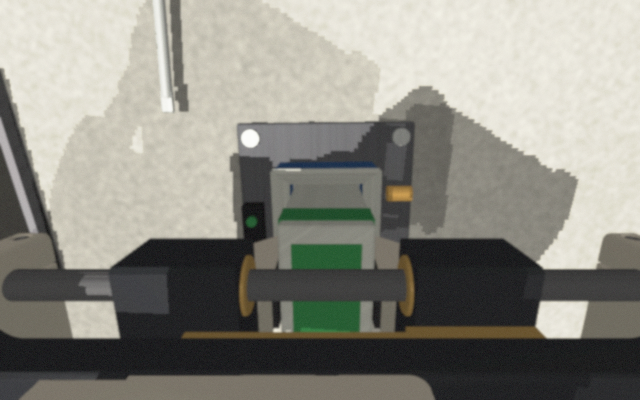

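```bash
python3 -c "
from cell import robot
print(robot.hand_in()); s=robot.observe(); print(s['time'],s['tool_pos'],s['contact_force'])"
```

```text
the job is handed in; nothing more can be done
None
the job is handed in; nothing more can be done
```

The green module is in the jig's well, pressed down on the hard stops and still gripped. I handed the job in at about 14 s of the 48 s allowed. The hand-in gave no verdict, and the state could not be read after it.

**How it went:** I gripped the module across its 36 mm side with 40 N, lifted it over the other modules and centred it over the well with the wrist camera. I then lowered it in small steps, with the grip set to 50 N, until it stood on the stops.

**Last checks before hand-in:**
- **Depth:** the module's top measured 95.7 mm above the table, against the 96 mm expected when seated. The tool stopped moving down while the push rose from 11 to 18.5 N, so it is on the stops. Taking off roughly 7 N for the spring, the stops carry about 11 N, far from the 70 N limit.
- **Fit:** the module was centred within about 1 mm and square within about 0.01 rad. Its front face was about 0.01 rad from vertical. The module had not slipped in the fingers.
- **Side force:** about 5 N sideways was building up as I pressed, but it did not move or tilt the module.
- **Odd reading:** one earlier tilt reading was −0.021 rad. I put it down to points on the jig's lip getting into the measurement; after I excluded them it read 0.011.
- **Other things:** the final scene picture showed the orange module and the screwdriver where they had been. The blue module was outside that picture and the jar only partly in it. I did not measure any of the four again, but nothing touched them on the way.

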